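Roll the sample canister up the reader's ramp and start the reading

ROBOT

A 7-joint arm with a two-finger parallel gripper is mounted at the origin on the work surface. World frame = base frame: x ahead of the robot, y to its left, z up, the work surface at z = 0. Lengths are in m, angles in rad, forces in N, time in s.
With the tool pointing down it reaches from about 0.425 to 0.875 m from the base axis. Payload 8.4 kg.
Tool frame: the origin (TCP) lies on the centre line of the jaws, within the pads' length; the fingertips stand ahead of it and the grasp point (between the pads) lies 6 mm ahead of it (arm.nose_length is the z of the fingertips in the tool frame, in m); z points along the fingers, y is the direction in which the jaws open and shut (so a half turn about z gives the same grasp; the last joint's range is limited). The gripper opens to 85 mm and grips with 20 to 120 N. Pads are 22 mm wide; open, the fingers measure 114 mm over their backs; the gripper's body (76 mm by 85 mm) begins 54 mm behind the grasp point. The pads swing forward as they close: fully open they stand 13 mm farther back than shut.
Start: joints at [-1.424, 0.333, 0.04, 1.465, -0.013, 1.343, -0.059], TCP at [0.158, 0.63, 0.256] pointing down, gripper open.
Joint ranges: [-2.58, 2.58], [-0.38, 2.09], [-1.3, 1.39], [0.25, 2.4], [-1.5, 4.64], [0.08, 2.09], [-2.65, 2.65]. Speed limits (rad/s): [2.22, 2.22, 2.79, 2.79, 3.14, 3.14, 3.14].

INTERFACE

Orientations are given as a unit quaternion [w, x, y, z].
In Python, from rig import arm gives the robot as it stands. The module is installed in compiled form; this text tells all that it offers.
- The arm moves only by the tool drive_tool, never from a script. Its argument "motion" is a list that holds one entry, the list of rows, each a list of 7 numbers: the shift along the world's x, y, z in m, then the turn, a rotation vector about the world's x, y, z in rad, then the finger opening in m, from 0 to 0.0854. A call has exactly 5 rows; each row is the pose to reach, as a shift and turn from the pose commanded when the call began; what a row does not reach only later rows make up. A row lasts 1/8 s, in which the tool goes at most 62.5 mm and 10.7 degrees, less where a joint would pass 70% of its speed; a pose out of reach is approached as far as the arm can. A call with a gripper value outside its range is refused whole. The fingers move at their own pace and stop on an object; "newtons" is the grip in N (left out, the last holds). Time passes only in rows, so rows that repeat a pose let the fingers close, or fill a call up. It gives the time, the measured TCP pose, the force and the opening at its end, in the units of the state.
- arm.get_obs(): the state, without advancing time (a new reading comes with each control period).
- arm.camera(name): name is "side" or "top"; returns the picture (384x512x3 uint8, red, green, blue); there is no depth.
- arm.camera_params(name): a dict with "fx", "fy", "cx", "cy" (pixels), "k1" (the pictures are not rectified: a ray, as slopes to the right and down, at radius r is drawn at 1 + k1 r^2 times it, then the intrinsics apply), "position" and "rotation" of the camera in the world. Camera axes: x right, y down, z forward; pixel columns grow to the right and rows downward; lengths in m; the calibration is good to about 2 mm. A picture is of the moment at which its call begins. camera_params takes no time and is no camera call.
- arm.hand_in(): hands the job in, once; it reports no verdict.
The state is a dict: "time": time; "joints": joint angles; "joint_velocities": joint speeds; "joint_efforts": joint torques, N m; "eef_pos": TCP position; "eef_rot": TCP orientation; "ft_force": force on the tool from outside, world axes, zero at the start; "ft_torque": the same for the moment, N m; "width": finger opening in m.
Only numpy, scipy, OpenCV 4.12 (cv2) and the standard library are available. Lean on these libraries where they do the work, as an engineer would, in place of code of your own. Each camera call takes 0.05 s, during which the arm holds its last target. There are 200 camera calls.

TASK

With the fingertips, slowly push the steel canister that lies at the foot of the reader's ramp up to the stop at the top, staying behind it so that it never rolls back; it is only pushed, never gripped or lifted. When it rests by itself against the stop, press the larger of the two buttons on the control pod all the way down and let go, leaving the smaller button and everything else on the bench alone.

Things in the scene. Friction and masses are not known exactly. Their poses are not given: they have to be found in the camera images.
- canister: The thing to push: a polished, slippery steel cylinder 48 mm in diameter, 88 mm long, with dark end discs, 0.25 to 0.5 kg, lying across the foot of the ramp, free to roll. Origin at its centre, on its axis; its x axis runs along its length (y and z turn as it rolls). On the slope it rolls back if let go; once its centre is past the crest it rolls on into the seat and stays there.
- ramp: Canister reader, fixed: a straight metal chute 275 mm long, 110 mm wide, rising from its open foot to a stop plate and a white sensor head (94 mm high, 125 mm wide, ending at x = +205 mm). Origin at bench level under mid-chute; x level, up-ramp; y to its left; z up. Chute surface 98 mm wide; side walls 6 mm thick stand 12 mm above it. Stop face at x = +125 mm, 90 mm high.
- ramp_foot (a point): Point on the rolling surface in the valley at the foot of the slope, mid-width, 10 mm above the bench, at ramp x = -90 mm; the canister starts above it. Its x axis points up along the 9 degree slope, z square to the slope. Behind it the surface rises again to 16 mm at the open foot end (ramp x = -150 mm).
- ramp_crest (a point): Point on the rolling surface at the crest, the end of the 9 degree slope, mid-width, 37 mm above the bench, at ramp x = +80 mm; axes as the ramp's. Beyond it the seat falls at 10 degrees to the stop.
- ramp_seat (a point): Where the canister's centre lies when it rests in the seat, fully against the stop plate: 101 mm up-ramp of the ramp's origin, mid-width, 58 mm above the bench; axes as the ramp's.
- start_top (a point): Centre of the top of the larger button (grey cap 34 mm in diameter in a black ring) at one end of the white control pod, a fixed box 85 x 150 x 45 mm. The top is 67 mm above the bench. z points up; the pod's long side runs along y, and the button lies 35 mm from the pod's middle towards -y.
- start (a joint): Travel of the larger button: 0 m when up, 0.006 m when fully down; a spring pushes it up again (5 N when fully down).
- aux_top (a point): Centre of the top of the smaller button (grey cap 18 mm in diameter in a black ring), 66 mm above the bench, 75 mm from the larger one on the same pod. Not to be pressed.
- aux (a joint): Travel of the smaller button: 0 m when up, 0.005 m when fully down.
- vial_rack: Bystander: white rack 70 x 110 mm, 70 mm high, with six capped vials. Origin under its centre.
- wash_bottle: Bystander: white bottle 60 mm in diameter, 160 mm high. Origin under its centre.
- reagent_jar: Bystander: white jar with a lid, 72 mm in diameter, 130 mm high. Origin under its centre.
- beaker: Bystander: glass beaker 66 mm in diameter, 75 mm high. Origin under its centre.
- spare_canister: Bystander: shorter steel canister standing upright on the bench, 48 mm in diameter, 61 mm high. Origin under its centre.
- marker: Bystander: marker pen 140 mm long, 15 mm thick, lying down. Origin at bench level, under its middle.
- lab_spatula: Bystander: flat steel lab spatula 180 mm long, 14 mm wide, 5 mm thick, lying down. Origin under its middle.
There are look-alikes about, which are no part of the job. What is shaped like the part that bears start_top but red is not meant. What is shaped like the canister but turquoise is not meant.

How it is judged:
On the way, in this order (a step that is already met when the one before it is completed fails the run):
1. the canister is part-way up the slope, on the surface (x of canister in the frame of ramp between -0.03 and 0.06 m and z of canister in the frame of ramp_foot below 0.032 m), for 0.1 s.
2. the canister rests in the seat against the stop, square in the chute (distance between canister and ramp_seat below 0.008 m and angle between the x axis of canister and the y axis of ramp, either way round below 0.12 rad and linear speed of canister below 0.03 m/s), for 0.2 s.
3. the larger button is pressed fully down with the canister home (value of joint start above 0.0045 m and distance between canister and ramp_seat below 0.008 m), for 0.05 s.
At the end, for the whole second after the job is handed in: The canister rests by itself in the seat, its centre within 8 mm of the seat point against the stop, square in the chute within 0.12 rad, at rest; the larger button has been pressed at least 4.5 mm and is up again (distance between canister and ramp_seat below 0.008 m and angle between the x axis of canister and the y axis of ramp, either way round below 0.12 rad and linear speed of canister below 0.02 m/s and contact force between canister and ramp above 0.5 N and value of joint start below 0.0015 m); the robot touches nothing.
It fails at once if the canister is lifted (its centre more than 10 mm higher off the slope than when it rolls on it), or gripped or rammed (more than 35 N from the fingers) (z of canister in the frame of ramp_foot above 0.034 m or contact force between the fingers and canister above 35 N).
It fails at once if the canister rolls back or is knocked: faster than 0.3 m/s, or faster than 0.18 m/s on the slope with no finger on it (linear speed of canister above 0.3 m/s or (x of canister in the frame of ramp between -0.06 and 0.06 m and contact force between the fingers and canister below 0.01 N and linear speed of canister above 0.18 m/s)).
It fails at once if the larger button is pressed before the canister is home (value of joint start above 0.003 m and not (distance between canister and ramp_seat below 0.008 m)).
It fails at once if the smaller button is pressed (value of joint aux above 0.002 m).
It fails at once if a bystander is moved by more than 20 mm (distance of any of vial_rack, wash_bottle, reagent_jar, beaker, spare_canister, marker, lab_spatula from where it was at the start of the episode above 0.02 m).
It also fails if it takes over 56 s, if anything falls off the work surface, if the arm or the gripper's body presses on something with over 40 N, if the wrist force passes 120 N, or if a joint passes its speed limit or range.

## Working session

There is one attempt and no reset: what is moved stays moved. The work goes in short steps, Python scripts to look and compute and a tool call to move; the robot and the scene stay as the last step left them, time stands still between calls to the robot, and variables do not carry over. Pictures are saved under pics/ and viewed, about 8 in all and at most 12, crops included, and the job is handed in when it is done.

Besides the shell and the picture viewer there is one more tool, called after "Emit:" in YAML: its name, and indented under it one key for each argument. drive_tool: Moves the arm, as the interface text tells. Its arguments: {"type":"object","properties":{"motion":{"type":"array"},"newtons":{"type":"number"}},"required":["motion"]}

```bash
mkdir -p pics; python3 - <<'E'
from rig import arm
import cv2
for n in("side","top"):
    im=arm.camera(n); cv2.imwrite(f"pics/{n}0.png",im[:,:,::-1]); p=arm.camera_params(n); print(n,p)
print(arm.nose_length,arm.get_obs())
E
```

```text
side {'fx': 387.29221894127977, 'fy': 387.29221894127977, 'cx': 261.93394439884827, 'cy': 191.13368816514495, 'k1': -0.02774901353547247, 'position': array([-0.02667244, -0.66319743,  0.69515453]), 'rotation': array([-0.43722497,  0.8300818 , -0.30058514,  0.1716016 ])}
top {'fx': 494.8664801130944, 'fy': 494.8664801130944, 'cx': 257.6252586681347, 'cy': 194.09327474475378, 'k1': -0.1481389366563787, 'position': array([0.39946493, 0.00940458, 1.64806132]), 'rotation': array([ 0.04228472, -0.70497599,  0.70711967, -0.03467908])}
0.025 {'time': 0.1, 'joints': array([-1.42420252,  0.3338732 ,  0.03987296,  1.46617271, -0.01338723,
        1.34328857, -0.05849081]), 'joint_velocities': array([ 5.57765331e-04, -5.99709389e-04, -9.87607726e-04, -1.90872675e-03,
        2.07216577e-04, -2.22183648e-03,  6.83613863e-05]), 'joint_efforts': array([ 5.86728245e-03, -6.60017824e+01,  1.37166649e+00, -4.06474864e+01,
        1.71712821e-02,  8.83268367e-03, -4.96601979e-05]), 'eef_pos': array([0.15809799, 0.63010096, 0.25549382]), 'eef_rot': array([-3.46700188e-05,  1.22589262e-01,  9.92457217e-01, -7.37216740e-04]), 'ft_force': array([0.13707816, 0.15890677, 0.04737692]), 'ft_torque': array([ 0.06631662, -0.01205632,  0.01308119]), 'width': 0.08584246421745931}
```

View pics/side0.png

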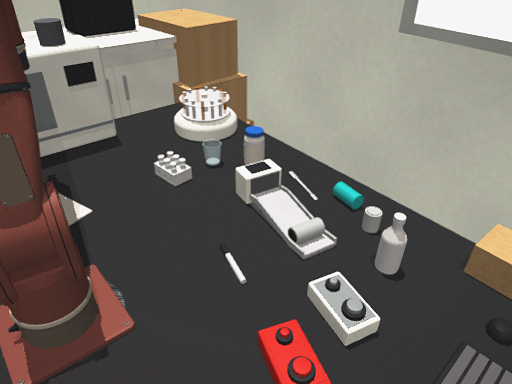

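View pics/top0.png

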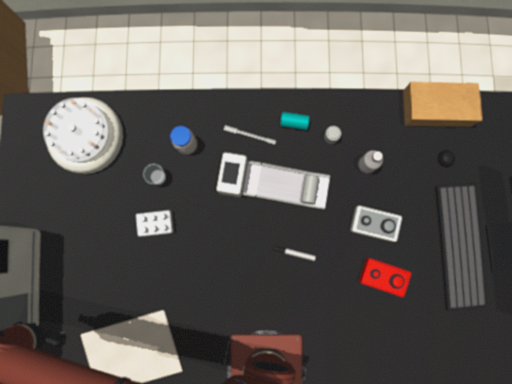

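The side view shows the canister at about (305,230) on the ramp foot. In the top view it is at (310,188), with the sensor head at (232,175). There are two pods: white at (377,224) in the top view, and red at (386,278). The white one fits the description; its larger button is at (389,226) and the smaller at (366,221). The turquoise cylinder at (295,121) is a look-alike. Next I'll take one enlarged crop and measure.

```bash
cat > h.py <<'E'
import numpy as np,cv2
from rig import arm
from scipy.spatial.transform import Rotation as R
def ray(n,uv):
    p=arm.camera_params(n);K=np.array([[p["fx"],0,p["cx"]],[0,p["fy"],p["cy"]],[0,0,1]])
    s=cv2.undistortPoints(np.array([[uv]],float),K,np.array([p["k1"],0,0,0,0]))[0,0]
    q=p["rotation"]; return np.array(p["position"]),R.from_quat([q[1],q[2],q[3],q[0]]).apply([s[0],s[1],1])
def onz(n,uv,z):
    o,d=ray(n,uv); return (o+d*(z-o[2])/d[2]).round(4)
def proj(n,P):
    p=arm.camera_params(n);K=np.array([[p["fx"],0,p["cx"]],[0,p["fy"],p["cy"]],[0,0,1]])
    q=p["rotation"];c=R.from_quat([q[1],q[2],q[3],q[0]]).inv().apply(np.array(P)-p["position"])
    return cv2.projectPoints(c[None],np.zeros(3),np.zeros(3),K,np.array([p["k1"],0,0,0,0]))[0][0,0]
E
python3 - <<'E'
from h import *
im=cv2.imread("pics/top0.png")
c=cv2.resize(im[140:250,205:415],None,fx=3.8,fy=3.8,interpolation=cv2.INTER_CUBIC)
cv2.imwrite("pics/crop.png",c)
g=cv2.cvtColor(im,cv2.COLOR_BGR2HSV)
m=((g[...,2]>105)&(g[...,1]<60)).astype(np.uint8)
for b,nm in(((140,220,205,335),"ramp"),((198,250,345,410),"pod")):
    r=np.zeros_like(m);r[b[0]:b[1],b[2]:b[3]]=m[b[0]:b[1],b[2]:b[3]]
    cs=max(cv2.findContours(r,0,2)[0],key=cv2.contourArea)
    q=cv2.minAreaRect(cs);print(nm,q,cv2.boxPoints(q).round(1).tolist())
    for z in(.0,.045): print(z,[onz("top",x,z)[:2].tolist() for x in cv2.boxPoints(q)])
print(onz("top",(389,226),.067),onz("top",(366.5,221),.066))
E
```

```text
ramp ((286.527099609375, 184.55709838867188), (83.85960388183594, 35.2010498046875), 10.154266357421875) [[242.1999969482422, 194.5], [248.39999389648438, 159.8000030517578], [330.8999938964844, 174.60000610351562], [324.70001220703125, 209.3000030517578]]
0.0 [[0.5785, 0.0788], [0.6962, 0.058], [0.6448, -0.2203], [0.5278, -0.1972]]
0.045 [[0.5736, 0.0769], [0.6881, 0.0566], [0.6381, -0.214], [0.5243, -0.1916]]
pod ((376.3309326171875, 223.20057678222656), (47.73258590698242, 27.72110366821289), 13.5704345703125) [[349.8999938964844, 231.10000610351562], [356.3999938964844, 204.10000610351562], [402.79998779296875, 215.3000030517578], [396.29998779296875, 242.3000030517578]]
0.0 [[0.4544, -0.2806], [0.5446, -0.3044], [0.5059, -0.4619], [0.4157, -0.4371]]
0.045 [[0.4529, -0.2727], [0.5406, -0.2958], [0.503, -0.449], [0.4152, -0.4249]]
[ 0.4675 -0.3964  0.067 ] [ 0.4842 -0.3235  0.066 ]
```

View pics/crop.png

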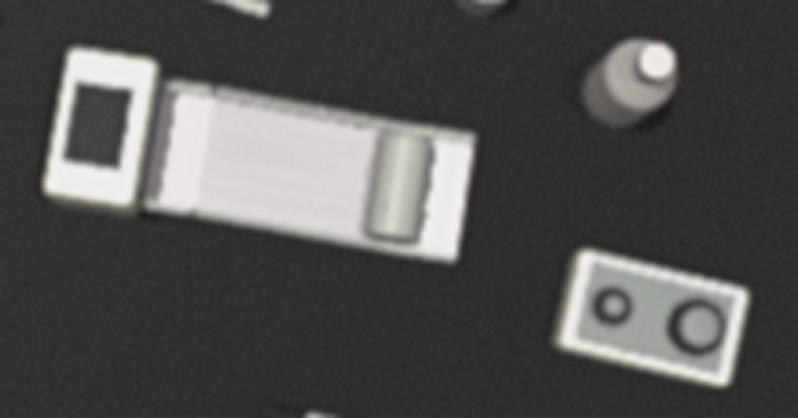

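```bash
python3 - <<'E'
from h import *
P=lambda x,y,z: onz("top",(205+(x+.5)/3.8-.5,140+(y+.5)/3.8-.5),z)[:2]
f=(P(475,132,.028),P(458,262,.028)); print("foot",f,(f[0]+f[1])/2, np.linalg.norm(f[0]-f[1]))
h=[P(72,46,.094),P(158,53,.094),P(138,210,.094),P(45,195,.094)]
print("head",h); hm=sum(h)/4; fm=(f[0]+f[1])/2
v=hm-fm; print("len foot->headmid (exp .315)",np.linalg.norm(v)); u=v/np.linalg.norm(v); print("yaw",np.arctan2(u[1],u[0]),u)
mid=(fm+.15*u+hm-.165*u)/2; print("origin",mid)
w=np.array([-u[1],u[0]])
c=[P(374,133,.05),P(430,140,.05),P(417,242,.05),P(365,236,.05)]; cm=sum(c)/4
print("can",cm,(cm-mid)@u,(cm-mid)@w)
for n,x in(("seat",.101),("crest",.08),("foot",-.09),("valleyend",-.15)): print(n,mid+x*u)
print("crest px check",[(proj("top",[*(mid+.08*u+s*w),.037])-[205,140])*3.8 for s in(-.049,.049)])
a=P(696,327,.067);b=P(613,305,.066);pp=[P(582,249,.045),P(749,289,.045),P(728,387,.045),P(556,347,.045)]
print("start",a,"aux",b,np.linalg.norm(a-b),"podmid",sum(pp)/4)
for n,uv in(("bottle",(372,163)),("spare",(333,134)),("marker",(296,254))): print(n,onz("top",uv,.05))
for n,x,z in(("seat",.101,.058),("foot",-.09,.034)): print(n,"sidepx",proj("side",[*(mid+x*u),z]))
print("start sidepx",proj("side",[*a,.067]))
E
```

```text
foot (array([ 0.6415, -0.2122]), array([ 0.5279, -0.1953])) [ 0.5847  -0.20375] 0.11485020679128088
head [array([0.706 , 0.1345]), array([0.6996, 0.0621]), array([0.567 , 0.0787]), array([0.5799, 0.1563])]
len foot->headmid (exp .315) 0.31619606753563523
yaw 1.4010202793434843 [0.16896162 0.98562263]
origin [ 0.61014529 -0.05531717]
can [ 0.5903  -0.14075] -0.08755762293869325 0.00512509536450001
seat [0.62721041 0.04423072]
crest [0.62366222 0.02353264]
foot [ 0.59493874 -0.14402321]
valleyend [ 0.58480104 -0.20316056]
crest px check [array([212.71404536,  95.17350575]), array([193.86517806, 205.88647317])]
start [ 0.4686 -0.3924] aux [ 0.4878 -0.3218] 0.07316419889536144 podmid [ 0.47755 -0.3617 ]
bottle [ 0.6758 -0.3503  0.05  ]
spare [ 0.7732 -0.2233  0.05  ]
marker [ 0.3801 -0.0964  0.05  ]
seat sidepx [269.98216694 188.08656721]
foot sidepx [307.30460549 230.21676687]
start sidepx [353.14573986 303.12599615]
```

Emit:
drive_tool:
  motion:
    - [[0.051,-0.017,0,0,0,-0.075,0.04],[0.1,-0.038,0,0,0,-0.15,0.04],[0.147,-0.063,0,0,0,-0.225,0.04],[0.192,-0.092,0,0,0,-0.3,0.04],[0.234,-0.124,0,0,0,-0.375,0.04]]

```text
time: 0.72
eef_pos: [0.3935, 0.5052, 0.2558]
eef_rot: [-0.0, 0.307, 0.952, -0.0]
ft_force: [-0.6, 0.2, -0.9]
width: 0.04
```

Emit:
drive_tool:
  motion:
    - [[0.04,-0.034,0,0,0,-0.075,0.04],[0.076,-0.072,0,0,0,-0.15,0.04],[0.11,-0.112,0,0,0,-0.225,0.04],[0.14,-0.156,0,0,0,-0.3,0.04],[0.166,-0.201,0,0,0,-0.375,0.04]]

```text
time: 1.35
eef_pos: [0.559, 0.3038, 0.2559]
eef_rot: [-0.0, 0.479, 0.878, -0.0]
ft_force: [0.4, 0.2, 0.4]
width: 0.0401
```

Emit:
drive_tool:
  motion:
    - [[0.021,-0.048,0,0,0,-0.075,0.04],[0.039,-0.097,0,0,0,-0.15,0.04],[0.054,-0.147,0,0,0,-0.225,0.04],[0.063,-0.198,0,0,0,-0.3,0.04],[0.068,-0.25,0,0,0,-0.375,0.04]]

```text
time: 1.98
eef_pos: [0.6262, 0.0538, 0.2559]
eef_rot: [-0.0, 0.634, 0.773, -0.0]
ft_force: [1.1, -0.3, 0.6]
width: 0.0394
```

Emit:
drive_tool:
  motion:
    - [[0.001,-0.052,0,0,0,-0.075,0.04],[-0.004,-0.103,0,0,0,-0.15,0.04],[-0.012,-0.154,0,0,0,-0.225,0.04],[-0.024,-0.204,0,0,0,-0.3,0.04],[-0.04,-0.255,0,0,0,-0.37,0.04]]

```text
time: 2.6
eef_pos: [0.5856, -0.2008, 0.2559]
eef_rot: [-0.0, 0.765, 0.644, -0.0]
ft_force: [-0.1, -0.3, -0.4]
width: 0.0398
```

Emit:
drive_tool:
  motion:
    - [[0,0,-0.05,0,0,0,0.04],[0,0,-0.1,0,0,0,0.04],[0,0,-0.15,0,0,0,0.04],[0,0,-0.185,0,0,0,0.04],[0,0,-0.205,0,0,0,0.04]]

```text
time: 3.22
eef_pos: [0.5851, -0.1992, 0.0492]
eef_rot: [-0.001, 0.765, 0.645, -0.001]
ft_force: [0.4, -0.4, -0.2]
width: 0.0397
```

```bash
python3 - <<'E'
from h import *
s=arm.camera("side")[:,:,::-1][130:290,210:400]; t=arm.camera("top")[:,:,::-1][140:250,205:415]
a=cv2.resize(s,(560,471),interpolation=2);cv2.imwrite("pics/b.png",a)
o=arm.get_obs();print(o["eef_pos"],o["ft_force"])
E
```

```text
[ 0.58500996 -0.19916865  0.04943893] [-0.080239   -0.30884062  0.34132873]
```

View pics/b.png

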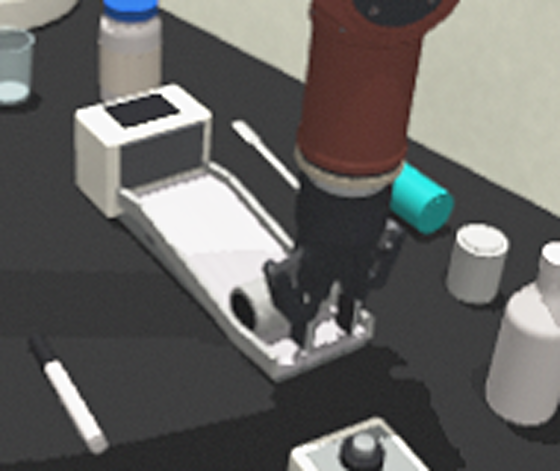

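The picture shows both fingertips inside the chute behind the canister at about (255,305), clear of the walls. I'll start the slow push along (0.169, 0.986).

Emit:
drive_tool:
  motion:
    - [[0.001,0.006,0,0,0,0,0.04],[0.002,0.012,0,0,0,0,0.04],[0.003,0.017,0,0,0,0,0.04],[0.004,0.021,0,0,0,0,0.04],[0.004,0.025,0,0,0,0,0.04]]

```text
time: 3.95
eef_pos: [0.5904, -0.1749, 0.0517]
eef_rot: [0.001, 0.765, 0.644, 0.0]
ft_force: [0.4, -3.0, 0.9]
width: 0.0399
```

Emit:
drive_tool:
  motion:
    - [[0.001,0.004,0.0005,0,0,0,0.04],[0.0015,0.008,0.001,0,0,0,0.04],[0.002,0.012,0.002,0,0,0,0.04],[0.003,0.016,0.0025,0,0,0,0.04],[0.0035,0.02,0.003,0,0,0,0.04]]

```text
time: 4.58
eef_pos: [0.5938, -0.1543, 0.0543]
eef_rot: [0.0, 0.765, 0.645, 0.0]
ft_force: [-0.1, -2.7, 0.6]
width: 0.0397
```

Emit:
drive_tool:
  motion:
    - [[0.001,0.006,0.001,0,0,0,0.04],[0.002,0.012,0.002,0,0,0,0.04],[0.003,0.018,0.003,0,0,0,0.04],[0.004,0.024,0.004,0,0,0,0.04],[0.005,0.03,0.005,0,0,0,0.04]]

```text
time: 5.2
eef_pos: [0.5987, -0.1241, 0.0593]
eef_rot: [-0.0, 0.765, 0.645, -0.0]
ft_force: [-0.9, -2.2, 1.4]
width: 0.0403
```

Emit:
drive_tool:
  motion:
    - [[0.001,0.006,0.001,0,0,0,0.04],[0.002,0.012,0.002,0,0,0,0.04],[0.003,0.018,0.003,0,0,0,0.04],[0.004,0.024,0.004,0,0,0,0.04],[0.005,0.03,0.005,0,0,0,0.04]]

```text
time: 5.82
eef_pos: [0.6037, -0.0942, 0.0644]
eef_rot: [-0.0, 0.765, 0.644, -0.0]
ft_force: [-1.2, -2.5, 1.1]
width: 0.0403
```

```bash
python3 - <<'E'
from h import *
s=arm.camera("side")[:,:,::-1][130:290,210:400]
a=cv2.resize(s,(560,471),interpolation=2);cv2.imwrite("pics/c.png",a)
o=arm.get_obs();p=o["eef_pos"];d=p[:2]-[.6101,-.0553];print(p,o["ft_force"],d@[.169,.9856],d@[-.9856,.169])
E
```

```text
[ 0.60401817 -0.09292172  0.06437619] [1.18174871 0.6156413  0.16060367] -0.03810779817699215 -0.0003638234965278193
```

View pics/c.png

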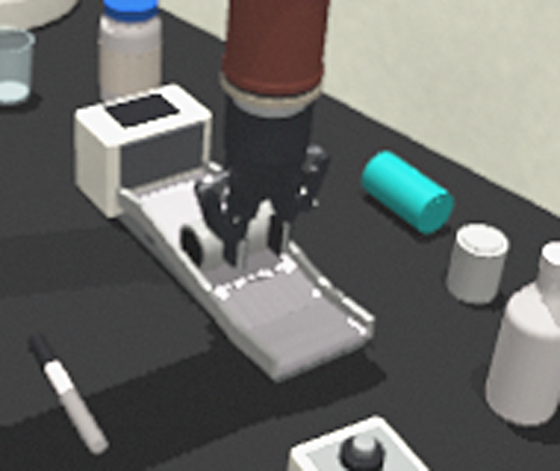

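The picture shows the canister mid-slope at about (205,240), with the fingers behind it and the chute clear. I'll keep going.

Emit:
drive_tool:
  motion:
    - [[0.001,0.006,0.001,0,0,0,0.04],[0.002,0.012,0.002,0,0,0,0.04],[0.003,0.018,0.003,0,0,0,0.04],[0.004,0.024,0.004,0,0,0,0.04],[0.005,0.03,0.005,0,0,0,0.04]]

```text
time: 6.5
eef_pos: [0.6088, -0.0641, 0.0694]
eef_rot: [-0.0, 0.765, 0.645, 0.0]
ft_force: [0.4, -2.7, 1.7]
width: 0.0398
```

Emit:
drive_tool:
  motion:
    - [[0.001,0.006,0.001,0,0,0,0.04],[0.002,0.012,0.002,0,0,0,0.04],[0.003,0.018,0.003,0,0,0,0.04],[0.004,0.024,0.004,0,0,0,0.04],[0.005,0.03,0.005,0,0,0,0.04]]

```text
time: 7.12
eef_pos: [0.6137, -0.0341, 0.0744]
eef_rot: [-0.0, 0.765, 0.645, -0.0]
ft_force: [-0.3, -1.7, 1.2]
width: 0.0402
```

Emit:
drive_tool:
  motion:
    - [[0.001,0.004,0.001,0,0,0,0.04],[0.0015,0.008,0.001,0,0,0,0.04],[0.002,0.012,0.002,0,0,0,0.04],[0.003,0.016,0.0025,0,0,0,0.04],[0.0035,0.02,0.003,0,0,0,0.04]]

```text
time: 7.75
eef_pos: [0.6173, -0.0143, 0.0774]
eef_rot: [-0.0, 0.765, 0.644, 0.0]
ft_force: [0.2, -2.3, 1.9]
width: 0.0399
```

```bash
python3 - <<'E'
from h import *
s=arm.camera("side")[:,:,::-1][130:290,210:400]
a=cv2.resize(s,(560,471),interpolation=2);cv2.imwrite("pics/d.png",a)
o=arm.get_obs();p=o["eef_pos"];d=p[:2]-[.6101,-.0553];print(p,o["ft_force"],d@[.169,.9856],d@[-.9856,.169])
E
```

```text
[ 0.61734243 -0.01336063  0.07732719] [-0.27226395  1.18416477 -0.16469424] 0.042559412993932746 -5.0386310830010014e-05
```

View pics/d.png

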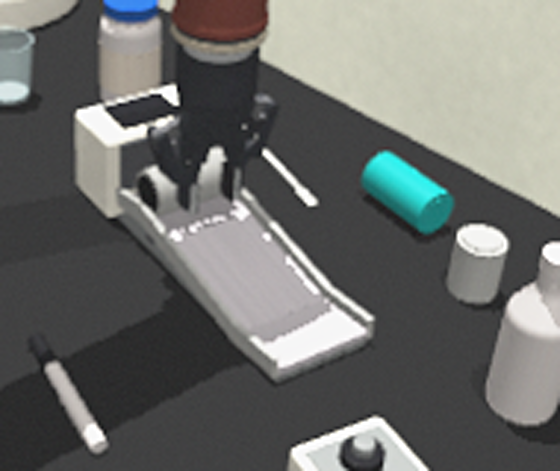

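The canister is just short of the crest, at about (155,190). I'll carry on slowly and level.

Emit:
drive_tool:
  motion:
    - [[0.0005,0.003,0,0,0,0,0.04],[0.001,0.006,0,0,0,0,0.04],[0.0015,0.009,0,0,0,0,0.04],[0.002,0.012,0,0,0,0,0.04],[0.0025,0.015,0,0,0,0,0.04]]

```text
time: 8.43
eef_pos: [0.6197, 0.0007, 0.0773]
eef_rot: [-0.0, 0.765, 0.645, -0.0]
ft_force: [1.2, -0.2, -0.5]
width: 0.04
```

Emit:
drive_tool:
  motion:
    - [[0.0005,0.002,0,0,0,0,0.04],[0.001,0.004,0,0,0,0,0.04],[0.001,0.006,0,0,0,0,0.04],[0.001,0.006,0,0,0,0,0.04],[0.001,0.006,0,0,0,0,0.04]]

```text
time: 9.05
eef_pos: [0.6206, 0.0063, 0.0773]
eef_rot: [0.0, 0.765, 0.644, -0.0]
ft_force: [1.0, 0.3, 0.1]
width: 0.0399
```

Emit:
drive_tool:
  motion:
    - [[-0.002,-0.01,0,0,0,0,0.04],[-0.005,-0.03,0,0,0,0,0.04],[-0.007,-0.04,0.03,0,0,0,0.04],[-0.009,-0.055,0.08,0,0,0,0],[-0.015,-0.095,0.12,0,0,0,0]]

```text
time: 9.68
eef_pos: [0.6057, -0.0891, 0.199]
eef_rot: [0.0, 0.764, 0.645, 0.0]
ft_force: [0.7, -0.5, 0.5]
width: 0.0042
```

Emit:
drive_tool:
  motion:
    - [[-0.01,-0.05,0,0,0,0,0],[-0.03,-0.105,0,0,0,0,0],[-0.06,-0.155,0,0,0,0,0],[-0.09,-0.205,0,0,0,0,0],[-0.12,-0.25,0,0,0,0,0]]

```text
time: 10.3
eef_pos: [0.483, -0.3419, 0.1975]
eef_rot: [0.0, 0.765, 0.644, -0.0]
ft_force: [0.1, -0.4, -0.3]
width: 0.0001
```

```bash
python3 - <<'E'
from h import *
t=arm.camera("top")[:,:,::-1]; cv2.imwrite("pics/t2.png",t)
s=arm.camera("side")[:,:,::-1]; cv2.imwrite("pics/s2.png",s)
a=cv2.resize(t[140:250,205:415],None,fx=2.6,fy=2.6,interpolation=2)
b=cv2.resize(s[140:240,210:360],None,fx=2.9,fy=2.9,interpolation=2)
c=np.zeros((a.shape[0]+b.shape[0],max(a.shape[1],b.shape[1]),3),np.uint8);c[:a.shape[0],:a.shape[1]]=a;c[a.shape[0]:,:b.shape[1]]=b
cv2.imwrite("pics/e.png",c);print(c.shape)
o=arm.get_obs();print(o["eef_pos"],o["eef_rot"],o["ft_force"],o["width"],o["time"])
print("seat top px in crop",(proj("top",[.6272,.0442,.082])-[205,140])*2.6,"side",(proj("side",[.6272,.0442,.058])-[210,140])*2.9)
E
```

```text
(576, 546, 3)
[ 0.47927368 -0.34638732  0.1980385 ] [ 0.00079333  0.76834484  0.64003458 -0.00114572] [-0.51498996 -1.00929827  0.17649128] -0.0002853841838934958 10.4
seat top px in crop [121.96656464  95.03226953] side [173.96047765 139.46744415]
```

View pics/e.png

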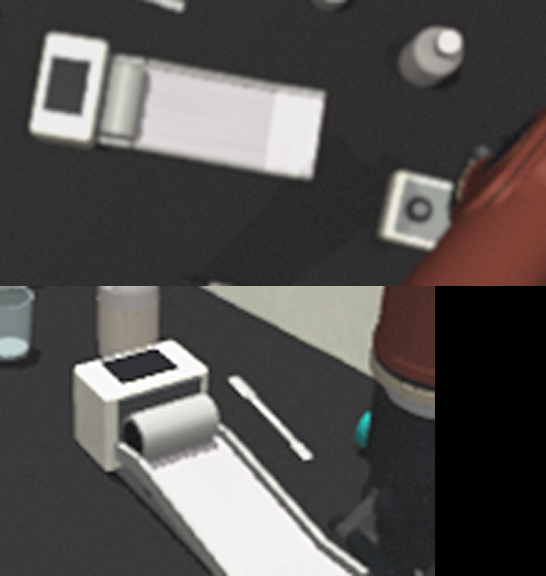

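The canister is seated square against the stop: about (125,103) in the top crop and (175,425) in the side crop. Next I'll move above the larger button.

Emit:
drive_tool:
  motion:
    - [[-0.004,-0.02,-0.03,0,0,0,0],[-0.009,-0.046,-0.06,0,0,0,0],[-0.009,-0.046,-0.08,0,0,0,0],[-0.009,-0.046,-0.09,0,0,0,0],[-0.009,-0.046,-0.09,0,0,0,0]]

```text
time: 11.02
eef_pos: [0.4769, -0.3837, 0.1071]
eef_rot: [-0.0, 0.764, 0.645, 0.0]
ft_force: [-0.2, -0.1, -0.2]
width: 0.0001
```

```bash
python3 - <<'E'
from h import *
s=arm.camera("side")[:,:,::-1]
cv2.imwrite("pics/f.png",cv2.resize(s[220:360,280:420],None,fx=4,fy=4,interpolation=2))
o=arm.get_obs();p=o["eef_pos"];print(p,o["ft_force"],(proj("side",p-[0,0,.025])-[280,220])*4,(proj("side",[.4686,-.3924,.067])-[280,220])*4)
E
```

```text
[ 0.47720928 -0.38403278  0.10777025] [0.86265061 0.0980082  0.4833799 ] [295.05705184 293.57574119] [292.58295944 332.50398461]
```

View pics/f.png

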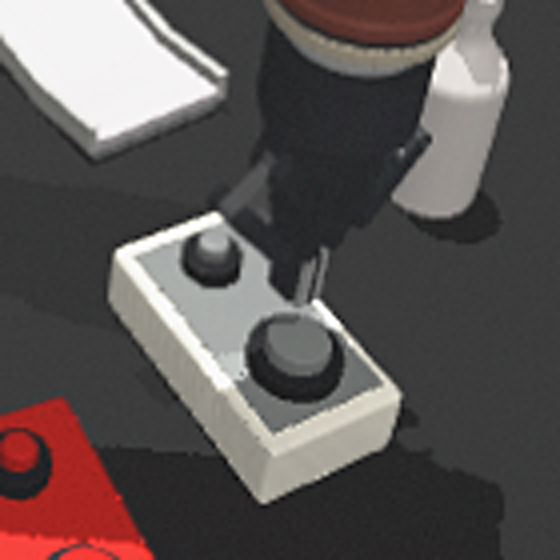

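The closed tip is at about (303,303), just off the larger grey cap at (298,345) on the white pod; the smaller cap is at (212,248). I'll shift sideways, then press.

Emit:
drive_tool:
  motion:
    - [[-0.009,-0.009,0,0,0,0,0],[-0.009,-0.009,-0.006,0,0,0,0],[-0.009,-0.009,-0.01,0,0,0,0],[-0.009,-0.009,-0.013,0,0,0,0],[-0.009,-0.009,-0.013,0,0,0,0]]

```text
time: 11.7
eef_pos: [0.4677, -0.3933, 0.0939]
eef_rot: [-0.0, 0.764, 0.645, -0.0]
ft_force: [0.7, 0.7, 0.2]
width: -0.0004
```

Emit:
drive_tool:
  motion:
    - [[0,0,-0.003,0,0,0,0],[0,0,-0.005,0,0,0,0],[0,0,-0.007,0,0,0,0],[0,0,-0.008,0,0,0,0],[0,0,-0.008,0,0,0,0]]

```text
time: 12.32
eef_pos: [0.4679, -0.3937, 0.0865]
eef_rot: [0.0, 0.765, 0.645, 0.0]
ft_force: [0.5, 0.6, 5.0]
width: 0.0001
```

Emit:
drive_tool:
  motion:
    - [[0,0,-0.001,0,0,0,0],[0,0,-0.0015,0,0,0,0],[0,0,-0.002,0,0,0,0],[0,0,-0.002,0,0,0,0],[0,0,-0.002,0,0,0,0]]

```text
time: 12.95
eef_pos: [0.468, -0.3937, 0.0859]
eef_rot: [0.0, 0.765, 0.644, 0.001]
ft_force: [-4.4, 5.6, 20.2]
width: -0.0
```

Emit:
drive_tool:
  motion:
    - [[0,0,0.01,0,0,0,0],[0,0,0.03,0,0,0,0],[0,0,0.08,0,0,0,0],[-0.01,0.03,0.12,0,0,0,0],[-0.03,0.08,0.12,0,0,0,0]]

```text
time: 13.58
eef_pos: [0.4383, -0.3153, 0.2077]
eef_rot: [0.003, 0.765, 0.643, 0.0]
ft_force: [-0.6, 1.3, 0.2]
width: -0.0003
```

Emit:
drive_tool:
  motion:
    - [[0,0.05,0,0,0,0,0],[0,0.1,0,0,0,0,0],[0,0.15,0,0,0,0,0],[0,0.15,0,0,0,0,0],[0,0.15,0,0,0,0,0]]

```text
time: 14.2
eef_pos: [0.4376, -0.1641, 0.2048]
eef_rot: [0.0, 0.765, 0.644, 0.0]
ft_force: [0.1, -0.1, 0.9]
width: -0.0002
```

```bash
python3 - <<'E'
from h import *
s=arm.camera("side")[:,:,::-1]
cv2.imwrite("pics/g.png",s)
o=arm.get_obs();print(o["eef_pos"],o["ft_force"],o["time"])
E
```

```text
[ 0.43753308 -0.16466234  0.2046734 ] [-0.09869452  0.95704794  0.44894393] 14.25
```

View pics/g.png

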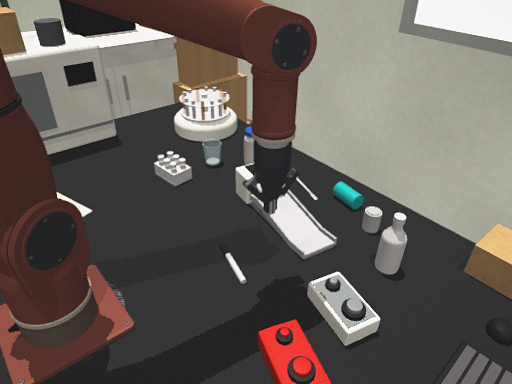

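The press reached the hard stop: the force jumped from 5 to 20 N, and the cap at (353,307) is up again. The bystanders look unchanged. Before handing in, I'll compare the seat region in the top view numerically with the earlier picture.

```bash
python3 - <<'E'
from h import *
t=arm.camera("top")[:,:,::-1].astype(int); r=cv2.imread("pics/t2.png").astype(int)
d=abs(t-r).max(2)[158:200,243:263]; print("seat region diff mean/max",d.mean(),d.max(),(d>40).mean())
arm.hand_in(); print("handed in")
E
```

```text
seat region diff mean/max 1.6607142857142858 5 0.0
the job is handed in; nothing more can be done
handed in
```

I pushed the steel canister slowly up the ramp with the fingertips, and it rolled over the crest into the seat. Then I pressed the larger button on the white pod fully down, released it, backed the arm clear and handed in at about 14 s.

- **Canister:** After the push, both camera views showed it lying square against the stop. The seat area in the top view looked the same just before hand-in (largest pixel difference 5). I judged this from pictures only, so I have no millimetre figure for its distance from the seat point.
- **Pushing force:** The wrist force stayed at about 3 N or less at every reading during the push.
- **Button:** The force rose from 5 N to about 20 N, so the button reached its hard stop. In the last picture it was up again.
- **Everything else:** The smaller button was never touched. The other items on the bench looked unmoved in the last side view, though the arm hid part of the jar.

No check failed. The only disagreement was an offset of 2–3 pixels between the predicted and seen button position in the side view, and the fingertip was off by about the same amount.

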